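# Move the eggshell pan off the heat and hold its lid open

### The arm

A 6-joint arm with a two-finger parallel gripper is mounted at the origin on the work surface. World frame = base frame: x ahead of the robot, y to its left, z up, the work surface at z = 0. Lengths are in m, angles in degrees, forces in N, time in s.
With the tool pointing down it reaches from about 0.325 to 0.85 m from the base axis. Payload 15.5 kg.
Tool frame: the origin (TCP) lies midway between the tips of the shut fingers; the grasp point (between the pads) lies 19 mm behind it; z points along the fingers, y is the line along which they close (so a half turn about z gives the same grasp; the last joint's range is limited). The gripper opens to 91 mm and grips with 3 to 60 N. Pads are 32 mm wide; open, the fingers measure 118 mm over their backs; the gripper's body (76 mm by 178 mm) begins 60 mm behind the grasp point.
Start: joints at [-69.242, 28.281, 77.091, -0, 74.628, -5.472], TCP at [0.276, -0.561, 0.214] pointing down, gripper open.
Joint ranges: [-166.48, 166.48], [-47.26, 123.95], [12.59, 153.08], [-70.14, 250.14], [6.76, 159.57], [-176.63, 176.63]. Speed limits (degrees/s): [108.29, 108.29, 147.25, 172.46, 172.46, 172.46].

### API

Orientations are given as a 3x3 rotation matrix whose columns are the frame's x, y, z axes.
In Python, from bench import ctrl gives the robot as it stands. The module is installed in compiled form; this text tells all that it offers. Calls block until the motion is done:
- ctrl.goto(position, orientation): joint-space move of the TCP to a pose.
- ctrl.move_l(position, vel=0.15, ori=None, contact_N=None): straight line of the TCP; ori=None keeps the orientation; vel is the mean speed in m/s. With contact_N (N) it stops when the force on the tool has changed by that much, and returns True; else False.
- ctrl.movej(angles): joint-space move.
- ctrl.command_gripper(opening): opening from 0.0 (shut) to 1.0 (fully open); the grip force is fixed at half the most; returns when the fingers have stopped.
- ctrl.sleep(seconds).
- ctrl.ik(position, orientation): joint angles nearest the present ones, or None.
- ctrl.read_camera(name): name is "scene" or "top" or "wrist"; returns the picture (480x640x3 uint8, blue, green, red); there is no depth.
- ctrl.camera_params(name): a dict with "fx", "fy", "cx", "cy" (pixels), "pose" (4x4, takes a point from camera to world coordinates); the wrist camera has in their place "T_tool_cam" (4x4, takes a point from camera to tool coordinates, whose origin is the TCP and whose axes are the flange's). Camera axes: x right, y up, looking along -z (the intrinsics and any distortion apply to the point x, -y, -z); pixel columns grow to the right and rows downward; lengths in m; the calibration is good to about 2 mm. A picture is of the moment at which its call begins: read the wrist's pose just before it. camera_params takes no time and is no camera call.
A pose or a line that the arm cannot do raises ctrl.MotionError and nothing moves.
- ctrl.sign_off(): hands the job in; it is judged then, once.
Readings, each from a call of its own:
- ctrl.current_t(): time.
- ctrl.current_q(): joint angles.
- ctrl.current_dq(): joint speeds.
- ctrl.current_effort(): joint torques, N m.
- ctrl.current_tool_pos(): TCP position.
- ctrl.current_eef_rot(): TCP orientation.
- ctrl.current_contact_force(): force on the tool from outside, world axes, zero at the start.
- ctrl.current_wrist_torque(): the same for the moment, N m.
- ctrl.current_grip_width(): opening from 0.0 (shut) to 1.0 (fully open).
- ctrl.current_grasp_force(): force on a finger pad.
Only numpy, scipy, OpenCV 4.12 (cv2) and the standard library are available. Lean on these libraries where they do the work, as an engineer would, in place of code of your own. Each camera call takes 0.05 s, during which the arm holds its last target. There are 200 camera calls.

### The job

The eggshells in the lidded saucepan are toasted: with the lid shut, slide the pan over the glass, without lifting it, from the glowing ring to the other ring, so that its base stands wholly inside that ring. Then raise its lid by the knob to 60 degrees and hold it there so that I can spoon the shells out; finish while still holding the knob, since the lid drops shut if you let go. Leave the other things on the table where they are.

Things in the scene. Friction and masses are not known exactly. Their poses are not given: they have to be found in the camera images.
- hob: fixed two-ring electric hob, 340 mm deep (x), 570 mm wide (y), flat black glass top 60 mm above the table; origin under its centre on the table, x axis away from the dials on its front face (which faces the robot); the rings are flat marks level with the glass, so a pan slides freely over it
- cool_zone: the ring that is off: a thin grey circle 180 mm across with a small grey circle at its centre, printed on the black glass; origin at its centre on the glass; left or right, 135 mm from the hob's middle and 15 mm behind it. The pan is to stand here. The other ring, 270 mm away, glows orange-red and the pan starts on it
- pan: loose steel saucepan, 140 mm across, 85 mm high, base 124 mm across, about 0.9 kg with its lid (varies); origin at the centre of its underside, z up; its black handle points along -x of the pan (towards the robot, varying in yaw)
- pan_grip (a point): point in the middle of the pan's handle, 145 mm from the pan's axis (along its -x) and 66 mm above its underside; the handle is a bar along the pan's x, 22 mm wide (pan y) and 18 mm high, its black grip reaching from 90 to 225 mm from the pan's axis; the space beneath it is free
- pan_lid (a joint): angle of the pan's steel lid in rad: 0 shut, growing as it opens, 1.047 at 60 degrees, stop at 1.40 (80 degrees); a loose hinge without a spring, so the 0.16 kg lid falls shut when let go from any angle
- lid_hinge (a point): middle of the lid's hinge pin, over the root of the handle: 79 mm from the pan's axis along the pan's -x, 88 mm above its underside; the pin lies along the pan's y, and the edge of the lid farthest from the handle rises, so that the open lid leans back over the handle
- lid_knob: black round knob at the middle of the lid, 30 mm in diameter, 24 mm tall, on a thin stem that leaves 18 mm free above the lid; origin at the knob's centre, 124.5 mm above the pan's underside when shut (from the hinge pin: 79 mm along the lid and 36.5 mm square to it); it turns with the lid, its z axis square to the lid
- brush_pot: bystander: black cylindrical pot with blue shell mosaic, 90 mm across, 120 mm high; origin under its centre
- flask: bystander: pink vacuum flask, 66 mm across, 210 mm high; origin under its centre
- brush_cup: bystander: dark cup of brushes, 76 mm across at the rim, cup 95 mm high, brushes to 205 mm; origin under its centre
- shell_jar: bystander: cream jar with a steel cap, 72 mm across, 85 mm high; origin under its centre
- lacquer_tin: bystander: red tin, 80 mm across, 75 mm high; origin under its centre
- spoon: bystander: steel spoon 200 mm long lying on the table beside the hob; origin under its middle, its length along x

How it is judged (in metres and radians):
On the way, in this order (a step that is already met when the one before it is completed fails the run):
1. the pan stands inside the cool ring with its lid shut (horizontal distance between pan and cool_zone below 0.028 m and value of joint pan_lid below 0.12 rad), for 0.2 s.
2. the lid is raised to 60 degrees by its knob (value of joint pan_lid between 0.92 and 1.17 rad and contact force between the fingers and lid_knob above 0.3 N), for 0.2 s.
At the end, for the whole second after the job is handed in: The pan rests flat on the glass with its axis within 28 mm of the cool ring's centre, its lid is held still between 53 and 67 degrees (0.92 to 1.17 rad) by the fingers at the knob (more than 0.3 N), and pan and lid are at rest (all of step 2 and horizontal distance between pan and cool_zone below 0.028 m and z of pan in the frame of hob below 0.064 m and angle between pan's own z axis and vertical below 0.06 rad and velocity of joint pan_lid between -0.15 and 0.15 rad/s and linear speed of pan below 0.03 m/s); the arm keeps its last pose, push and grip.
It fails at once if the pan is lifted more than 8 mm off the glass or tipped (z of pan in the frame of hob above 0.068 m or angle between pan's own z axis and vertical above 0.12 rad).
It fails at once if the lid is opened before the pan is inside the cool ring (value of joint pan_lid above 0.2 rad and horizontal distance between pan and cool_zone above 0.045 m).
It fails at once if another thing on the table is moved by more than 25 mm (distance of any of brush_pot, flask, brush_cup, shell_jar, lacquer_tin, spoon from where it was at the start of the episode above 0.025 m).
It also fails if it takes over 54 s, if anything falls off the work surface, if the arm or the gripper's body presses on something with over 40 N, if the wrist force passes 120 N, or if a joint passes its speed limit or range.

## Working session

There is one attempt and no reset: what is moved stays moved. The work goes in short steps, each a Python script; the robot and the scene stay as the last script left them, time stands still between calls to the robot, and variables do not carry over. Pictures are saved under pics/ and viewed, at most 10 in all, crops included, and the job is handed in when it is done.

```bash
mkdir -p pics
python3 - <<'E'
from bench import ctrl
import cv2, numpy as np
np.set_printoptions(precision=4,suppress=True)
for n in ["scene","top"]:
    cv2.imwrite(f"pics/{n}0.png",ctrl.read_camera(n)); print(n,ctrl.camera_params(n))
print(ctrl.camera_params("wrist"),ctrl.current_eef_rot(),ctrl.current_t())
E
```

```text
scene {'fx': 624.2402011138427, 'fy': 624.2402011138427, 'cx': 311.8894844151738, 'cy': 243.53380088468566, 'pose': array([[-0.5263, -0.6975,  0.4863,  1.2683],
       [ 0.8503, -0.427 ,  0.3077,  0.5312],
       [-0.007 ,  0.5755,  0.8178,  1.4043],
       [ 0.    ,  0.    ,  0.    ,  1.    ]])}
top {'fx': 620.8595016021368, 'fy': 620.8595016021368, 'cx': 317.31129871375134, 'cy': 245.16835426787011, 'pose': array([[-0.0261,  0.9811, -0.1917,  0.151 ],
       [-0.9994, -0.0299, -0.0171,  0.0373],
       [-0.0225,  0.1911,  0.9813,  1.8506],
       [ 0.    ,  0.    ,  0.    ,  1.    ]])}
{'fx': 412.3257125642304, 'fy': 412.3257125642304, 'cx': 322.49236681379284, 'cy': 227.96335685931348, 'T_tool_cam': array([[-0.0012,  0.9694,  0.2453,  0.0682],
       [ 1.    ,  0.001 ,  0.0009,  0.0006],
       [ 0.0006,  0.2453, -0.9694, -0.171 ],
       [ 0.    ,  0.    ,  0.    ,  1.    ]])} [[ 0.897   0.4419 -0.0004]
 [ 0.4419 -0.897   0.001 ]
 [ 0.0001 -0.0011 -1.    ]] 0.1
```

View pics/scene0.png

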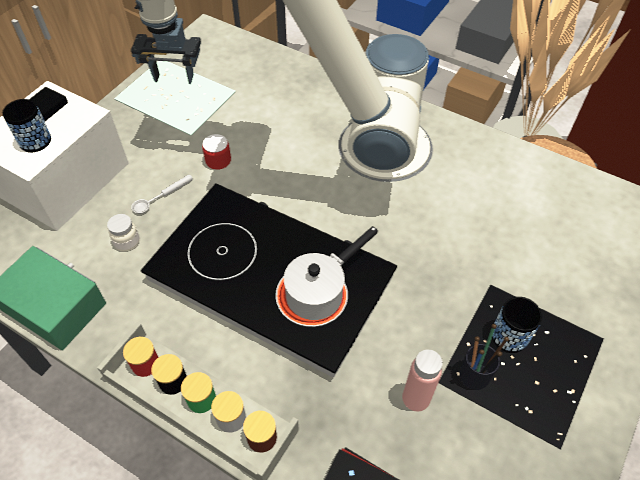

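View pics/top0.png

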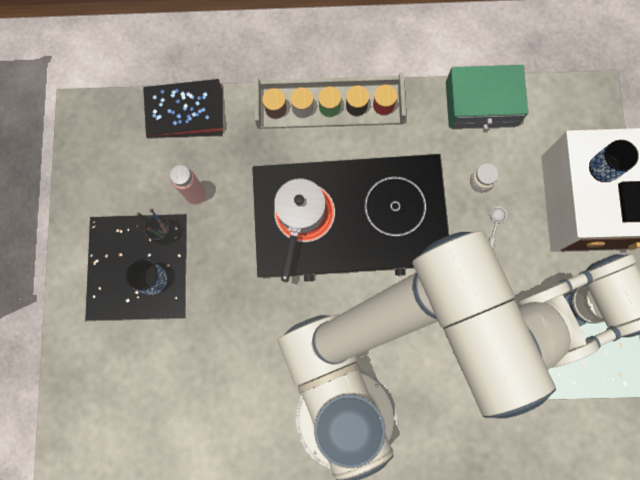

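The scene view shows the pan on the glowing left ring (knob about 314,270, handle tip about 374,231) and the cool ring centre at 222,251. In the top view the knob is at 299,200, the handle tip at 288,278 and the ring centre at 395,206. The view is clear, so I'll take enlarged crops next.

Run:
```python
import cv2, numpy as np
a=cv2.imread("pics/scene0.png")[215:335,180:390]; b=cv2.imread("pics/top0.png")[160:290,250:450]
a=cv2.resize(a,(798,456),interpolation=cv2.INTER_CUBIC); b=cv2.resize(b,(800,520),interpolation=cv2.INTER_CUBIC)
cv2.imwrite("pics/a.png",a);cv2.imwrite("pics/b.png",b)
```

```text
(no output)
```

View pics/a.png

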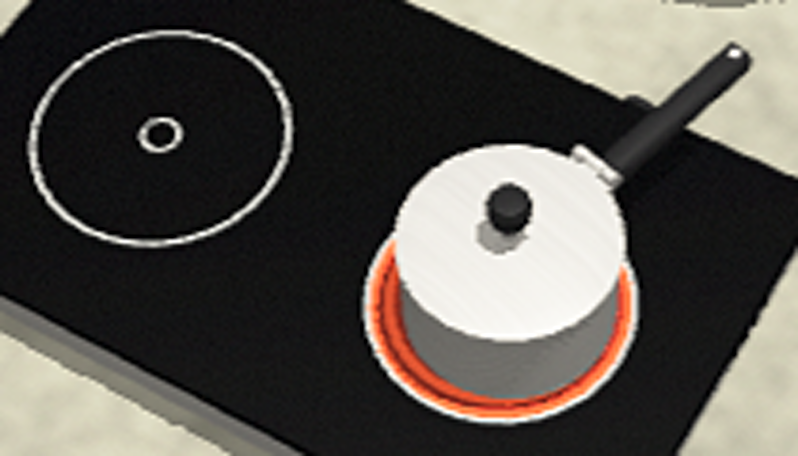

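View pics/b.png

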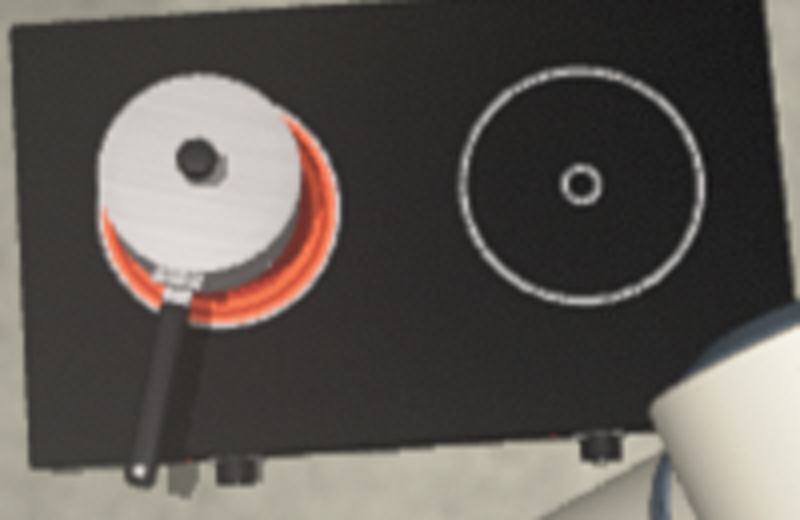

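```bash
cat > h.py <<'E'
from bench import ctrl
import cv2, numpy as np
np.set_printoptions(precision=4,suppress=True)
def P(n,pose=None):
    c=ctrl.camera_params(n); K=np.array([[c["fx"],0,c["cx"]],[0,c["fy"],c["cy"]],[0,0,1]])
    T=np.linalg.inv(c["pose"] if pose is None else pose)
    return K@np.diag([1,-1,-1])@T[:3]
def tri(P1,u1,P2,u2):
    X=cv2.triangulatePoints(P1,P2,np.float64(u1).reshape(2,1),np.float64(u2).reshape(2,1)).ravel()
    X=X[:3]/X[3]; pr=[ (Q@np.r_[X,1])[:2]/(Q@np.r_[X,1])[2] for Q in (P1,P2)]
    return X,np.linalg.norm(pr[0]-u1),np.linalg.norm(pr[1]-u2)
def down(yaw):  # tool pointing down, tool y axis at angle yaw (rad) from world x
    y=np.array([np.cos(yaw),np.sin(yaw),0]); z=np.array([0,0,-1.]); return np.column_stack([np.cross(y,z),y,z])
E
python3 - <<'E'
from h import *
for n,a,b in [("knob",(313.6,269.7),(298.8,199.8)),("ring",(221.8,250.2),(395,205.8)),("tip",(373.1,228.4),(285,277.3)),("joint",(340.2,258.1),(293.8,235.5))]:
    print(n,tri(P("scene"),a,P("top"),b))
E
```

```text
knob (array([0.6054, 0.1148, 0.1866]), np.float64(0.2634224103462797), np.float64(0.22252174106647624))
ring (array([ 0.6116, -0.1641,  0.0625]), np.float64(0.32128614855821447), np.float64(0.28623457961250454))
tip (array([0.3963, 0.1607, 0.1391]), np.float64(0.5702154793818166), np.float64(0.5227052060898071))
joint (array([0.5152, 0.1342, 0.1354]), np.float64(0.6159953096454897), np.float64(0.5389933482862108))
```

Triangulated heights agree with the text: knob 0.187, glass 0.0625, handle 0.137. Pan yaw is about -12.4°. Next I'll check IK for all phases, then grasp the handle.

```bash
cat >> h.py <<'E'
YAW=np.arctan2(-0.046,0.209)
def px(yaw): return np.array([np.cos(yaw),np.sin(yaw),0])
def lidpose(pan,yaw,th,tilt,off=0.0,s=1):
    """TCP pose holding the knob with lid angle th, tool tilted back by tilt (rad); off: retreat along tool"""
    ex=px(yaw); ez=np.array([0,0,1.]); ey=np.cross(ez,ex)
    c,si=np.cos(th),np.sin(th)
    k=np.r_[pan[:2],.06]+ex*(-.079+.079*c-.0365*si)+ez*(.088+.079*si+.0365*c)
    z=np.sin(tilt)*ex-np.cos(tilt)*ez; y=s*ey
    return k+z*(.019-off), np.column_stack([np.cross(y,z),y,z])
E
python3 - <<'E'
from h import *
g=np.array([.6054,.1148,0])-.145*px(YAW); ring=np.array([.6116,-.1641])
for s in (1,-1):
    R=down(YAW+s*np.pi/2)
    print(s,ctrl.ik([g[0],g[1],.107],R),ctrl.ik([.6116-.145*px(YAW)[0],-.1641-.145*px(YAW)[1],.107],R))
    for th,t in [(0,0),(60,0),(60,15),(60,30),(60,45),(60,60),(0,-20),(0,20)]:
        print(th,t,ctrl.ik(*lidpose(ring,YAW,np.radians(th),np.radians(t),0,s)))
s=-1 if ctrl.ik([g[0],g[1],.107],down(YAW-np.pi/2)) is not None else 1
E
```

```text
1 [ 10.4293  25.7584 103.472   -0.      50.7696 -67.158 ] [ -22.802    25.8962  103.174    -0.       50.9298 -100.3894]
0 0 [-20.4201  31.619   79.1675  -0.      69.2134 -98.0075]
60 0 [-21.4345  23.1201  85.9706  -0.      70.9093 -99.0218]
60 15 [ -23.0747   17.0114   98.1848    3.5783   50.1064 -102.6035]
60 30 [ -25.2498   13.4868  110.6538   14.0722   27.1865 -113.7335]
60 45 [-27.9765  14.5425 123.1631  98.4023  11.0569 160.2995]
60 60 [-31.0077  23.7916 135.3481 154.8789  40.579  100.053 ]
0 -20 [-19.1962  41.8243  61.4959  -2.3305  96.5454 -96.6437]
0 20 [ -22.183    24.6717   96.7221    5.2925   38.9934 -103.3096]
-1 [ 10.4293  25.7584 103.472   -0.      50.7696 112.842 ] [-22.802   25.8962 103.174   -0.      50.9298  79.6106]
0 0 [-20.4201  31.619   79.1675  -0.      69.2134  81.9925]
60 0 [-21.4345  23.1201  85.9706  -0.      70.9093  80.9782]
60 15 [-23.0747  17.0114  98.1848   3.5783  50.1064  77.3965]
60 30 [-25.2498  13.4868 110.6538  14.0722  27.1865  66.2665]
60 45 [-27.9765  14.5425 123.1631  98.4023  11.0569 -19.7005]
60 60 [-31.0077  23.7916 135.3481 154.8789  40.579  -79.947 ]
0 -20 [-19.1962  41.8243  61.4959  -2.3305  96.5454  83.3563]
0 20 [-22.183   24.6717  96.7221   5.2925  38.9934  76.6904]
```

Run:
```python
from h import *
g=np.array([.6054,.1148,0])-.145*px(YAW); R=down(YAW+np.pi/2)
ctrl.move_l([.276,-.561,.32],vel=.2)
ctrl.goto([g[0],g[1],.30],R)
ctrl.command_gripper(.8)
print(ctrl.move_l([g[0],g[1],.108],vel=.12,contact_N=8))
f0=ctrl.current_contact_force()
ctrl.command_gripper(0)
print(f0,ctrl.current_contact_force(),ctrl.current_wrist_torque(),ctrl.current_grip_width()*91,ctrl.current_grasp_force(),ctrl.current_tool_pos(),ctrl.current_t())
cv2.imwrite("pics/s1.png",ctrl.read_camera("scene")[190:360,180:420].repeat(3,0).repeat(3,1))
```

```text
False
[0.0614 0.53   0.0045] [ 0.3105 -1.2076 -0.1305] [-0.1452 -0.0765 -0.2468] 21.884035113203446 29.996248483657837 [0.4637 0.1459 0.108 ] 6.4417
```

View pics/s1.png

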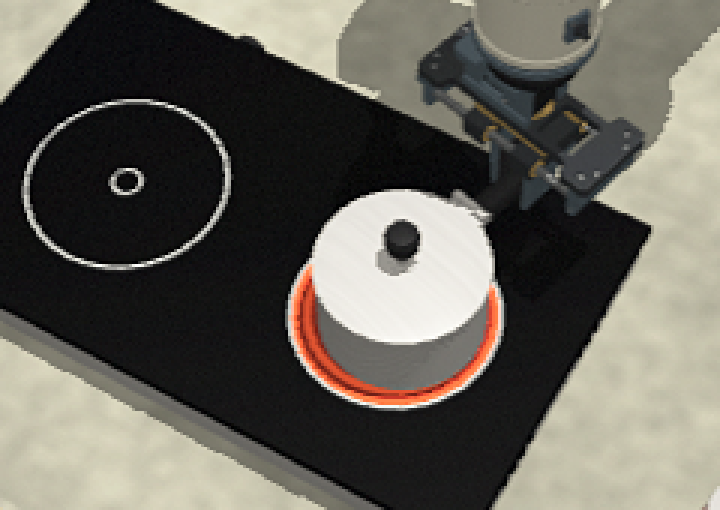

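The gripper holds the handle at 21.9 mm, and the knob is unmoved at about (313.5, 269.5). Now I'll slide the pan.

Run:
```python
from h import *
p=ctrl.current_tool_pos(); d=np.array([.6116-.6054,-.1641-.1148,0])
for k in (.5,1): 
    ctrl.move_l(p+d*k,vel=.09); print(ctrl.current_tool_pos(),ctrl.current_contact_force())
ctrl.sleep(.3)
ctrl.command_gripper(.5)
q=ctrl.current_tool_pos(); ctrl.move_l([q[0],q[1],.30],vel=.2)
# side step clear of the top camera view
ctrl.goto([.45,-.45,.33],down(YAW+np.pi/2))
a=ctrl.read_camera("scene")[200:300,160:340]; b=ctrl.read_camera("top")[150:290,340:470]
a=cv2.resize(a,None,fx=4,fy=4,interpolation=cv2.INTER_CUBIC); b=cv2.resize(b,None,fx=4,fy=4,interpolation=cv2.INTER_CUBIC)
cv2.imwrite("pics/a2.png",a);cv2.imwrite("pics/b2.png",b); print(ctrl.current_t())
```

```text
[0.4669 0.0066 0.108 ] [ 0.3434  0.8236 -0.2214]
[ 0.4698 -0.1329  0.108 ] [-0.794   1.8555  0.816 ]
13.175
```

View pics/a2.png

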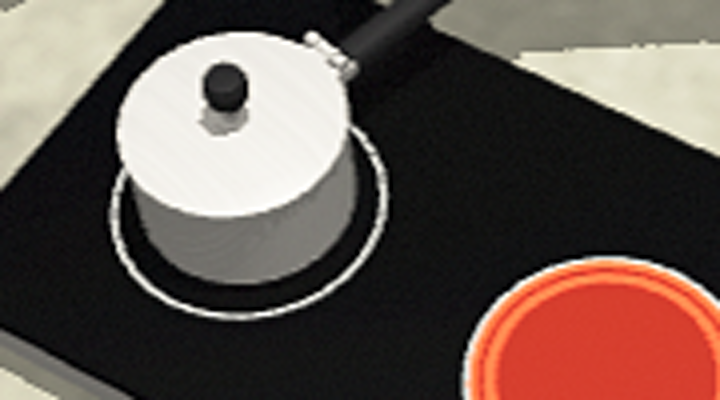

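View pics/b2.png

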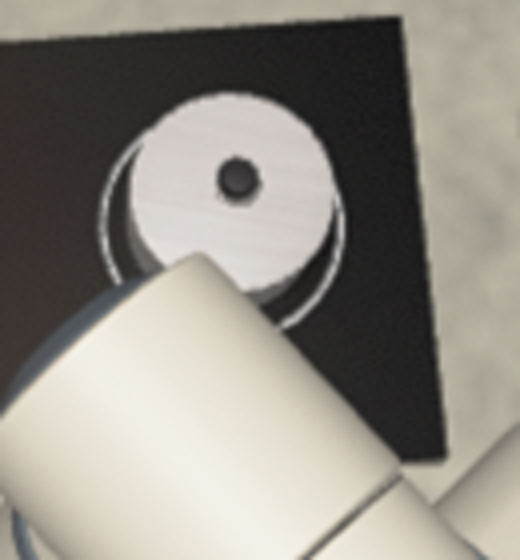

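The pan stands inside the ring. The knob is at scene (215.9, 221.1) and top (399.4, 194.6). Now I'll localise it and take the knob.

Run:
```python
from h import *
X,e1,e2=tri(P("scene"),(215.9,221.1),P("top"),(399.4,194.6)); print(X,e1,e2)
pan=np.r_[(X[:2]+np.array([.6116,-.1641]))/2,0]; print(pan)
assert np.linalg.norm(X[:2]-[.6116,-.1641])<.012
t=np.radians(-20)
ctrl.command_gripper(.65)
ctrl.goto(*lidpose(pan,YAW,0,t,.12))
p,R=lidpose(pan,YAW,0,t,0); print(ctrl.move_l(p,vel=.08,contact_N=6))
f0=ctrl.current_contact_force()
ctrl.command_gripper(0)
print(f0,ctrl.current_contact_force(),ctrl.current_wrist_torque(),ctrl.current_grip_width()*91,ctrl.current_grasp_force(),ctrl.current_tool_pos(),p,ctrl.current_t())
np.save("pan.npy",pan)
cv2.imwrite("pics/s3.png",cv2.resize(ctrl.read_camera("scene")[130:310,130:370],None,fx=3,fy=3))
```

```text
[ 0.6107 -0.1635  0.1876] 0.42520977297491686 0.38058166646506836
[ 0.6112 -0.1638  0.    ]
False
[-0.2799  0.0078 -0.0984] [1.0603 0.7699 0.1851] [ 0.2995 -0.3207 -0.0799] 27.30903556499102 30.00005269772373 [ 0.6048 -0.1623  0.1667] [ 0.6048 -0.1624  0.1666] 17.1583
```

View pics/s3.png

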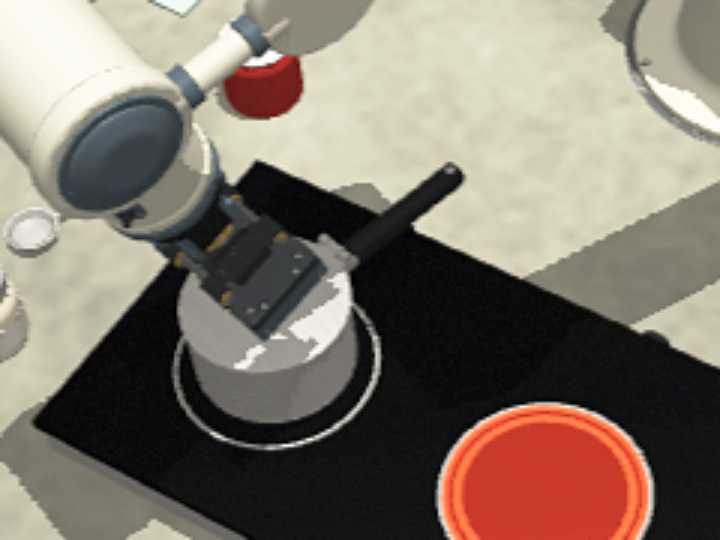

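```bash
cat > lift.py <<'E'
from h import *
import sys
pan=np.load("pan.npy"); a,b=map(int,sys.argv[1:3])
for th in range(a,b+1,5):
    p,R=lidpose(pan,YAW,np.radians(th),np.radians(-20+th*50/60))
    ctrl.move_l(p,vel=.05,ori=R)
    print(th,ctrl.current_contact_force(),ctrl.current_wrist_torque(),ctrl.current_grip_width()*91,ctrl.current_grasp_force(),ctrl.current_t())
ctrl.sleep(.2)
cv2.imwrite(f"pics/l{b}.png",cv2.resize(ctrl.read_camera("scene")[130:310,130:370],None,fx=3,fy=3))
E
python3 lift.py 5 20
```

```text
5 [ 1.6536  1.6972 -0.9991] [ 0.3915 -0.6505 -0.1033] 27.002993941826542 29.999752216535853 17.4917
10 [ 2.1229  1.0789 -0.9121] [ 0.3564 -0.6781 -0.0956] 27.30389986328603 29.999826936400495 17.775
15 [ 1.656   1.6118 -1.1714] [ 0.4119 -0.6976 -0.0704] 27.259491961052987 29.999849935338716 18.0583
20 [ 2.0713  1.7135 -1.9323] [ 0.3208 -0.7256 -0.0718] 27.56768958639002 29.999840427335585 18.3417
```

View pics/l20.png

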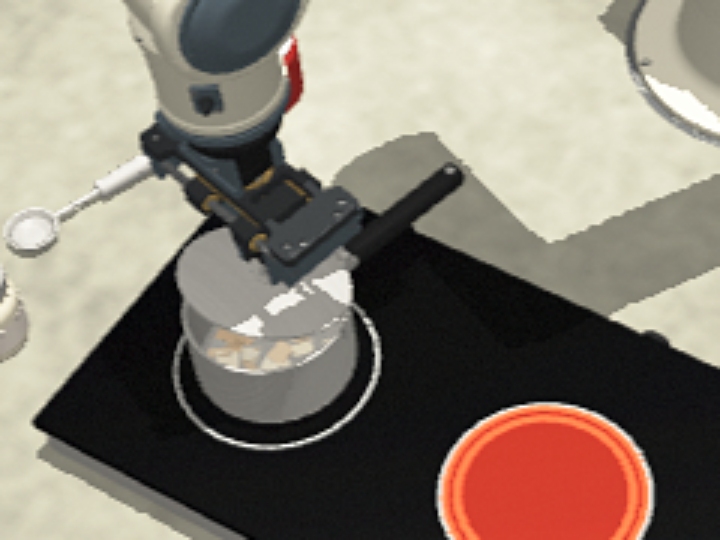

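The lid is opening, the pan base hasn't moved in the ring, and forces are low. I'll continue to 60°.

```bash
python3 lift.py 25 60
```

```text
25 [ 2.3412  2.1276 -2.5301] [ 0.4337 -0.7049  0.0055] 27.221552674546174 29.999753191586933 18.875
30 [ 1.0362  1.8055 -2.6677] [ 0.38   -0.3713  0.0687] 27.222377841418623 29.99941379926895 19.1583
35 [ 0.7653 -0.2863 -5.2721] [ 0.1358 -0.0608  0.0462] 27.44435082890542 29.999284028308466 19.4417
40 [ 0.9307  0.7445 -5.2676] [0.2191 0.0135 0.05  ] 27.1596644217211 29.999255673901644 19.725
45 [ 0.5596 -0.0266 -5.5783] [ 0.2343  0.0989 -0.0545] 27.55258150483115 29.999215824936982 20.0083
50 [ 1.7206 -0.7498 -4.9068] [ 0.1737  0.141  -0.0359] 27.209442013707434 29.999083000584505 20.2917
55 [ 1.8983 -1.1344 -4.6563] [ 0.1287  0.2057 -0.1019] 27.266258360272538 29.999232825575746 20.575
60 [ 1.9873 -3.5081 -1.0169] [-0.2201 -0.062  -0.2194] 27.26788214825578 29.999249551074172 20.8583
```

View pics/l60.png

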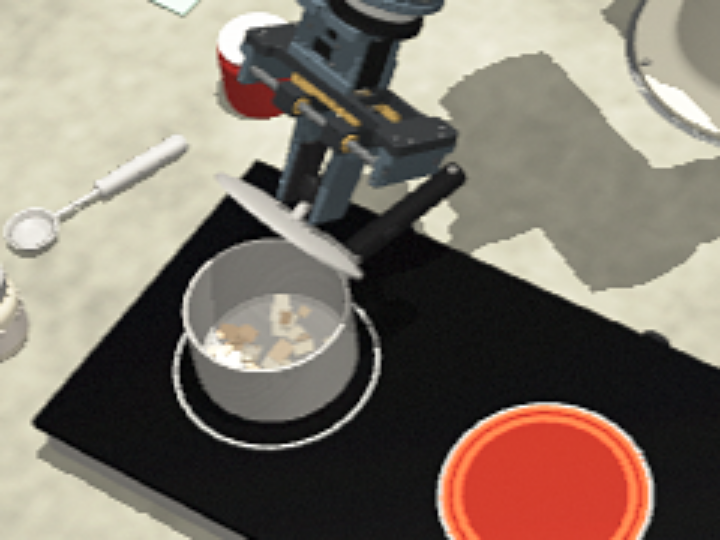

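The lid looks to be near 60° with the pan still. I'll check the angle by projecting the lid disc's rim against its left extreme, about scene (202, 189), and right low extreme, about (250.5, 222).

Run:
```python
from h import *
pan=np.load("pan.npy"); ex=px(YAW); ez=np.array([0,0,1.]); ey=np.cross(ez,ex); Q=P("scene")
a=np.linspace(0,2*np.pi,180)
for th in (50,55,60,65,70):
    c,s=np.cos(np.radians(th)),np.sin(np.radians(th)); u=c*ex+s*ez; v=-s*ex+c*ez
    pts=np.r_[pan[:2],.148]-.079*ex+(.079+.07*np.cos(a))[:,None]*u+.07*np.sin(a)[:,None]*ey+.004*v
    h=np.c_[pts,np.ones(180)]@Q.T; h=h[:,:2]/h[:,2:]
    print(th,h[h[:,0].argmin()],h[h[:,0].argmax()],h[h[:,1].argmin()],h[h[:,1].argmax()])
print(ctrl.current_contact_force(),ctrl.current_grasp_force(),abs(ctrl.current_dq()).max())
```

```text
50 [198.1826 194.1888] [248.6465 221.9584] [201.6083 192.1071] [245.2169 224.0271]
55 [200.6408 190.1497] [249.4036 221.1557] [202.0765 189.146 ] [247.9936 222.1613]
60 [203.2679 186.2303] [250.267  220.3548] [203.6859 186.0074] [249.8666 220.5854]
65 [206.0153 182.7675] [251.2493 219.2649] [206.021  182.7643] [251.2463 219.2701]
70 [208.8339 179.6796] [252.3677 218.0059] [209.0741 179.4991] [252.1238 218.1774]
[ 1.0668 -1.988   0.0927] 29.99979222277034 0.6963195465459361
```

The image says about 57–58° and the kinematics say 60°. I'll nudge 1.5° towards the centre of the band, settle, and hand in.

Run:
```python
from h import *
pan=np.load("pan.npy")
p,R=lidpose(pan,YAW,np.radians(61.5),np.radians(30)); ctrl.move_l(p,vel=.02,ori=R)
ctrl.sleep(1)
print(ctrl.current_contact_force(),ctrl.current_grasp_force(),ctrl.current_grip_width()*91,ctrl.current_dq(),ctrl.current_t())
print(ctrl.sign_off())
```

```text
[ 1.9018 -0.9463  3.7534] 30.000471276653116 27.343242855048953 [ 0.0297 -0.0459 -0.0009  0.0807 -0.0134  0.0384] 22.375
the job is handed in; nothing more can be done
None
```

I slid the pan into the cool ring with its lid shut and raised the lid by the knob to about 60°. I handed the job in at about 22 s with the gripper still holding the knob; no verdict came back. The lid angle is estimated at 58–61.5°, from the camera picture and the arm's position.

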